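# Close the instrument's top and press its access panel home

### The arm

A 6-joint arm with a two-finger parallel gripper is mounted at the origin on the work surface. World frame = base frame: x ahead of the robot, y to its left, z up, the work surface at z = 0. Lengths are in m, angles in rad, forces in N, time in s.
With the tool pointing down it reaches from about 0.325 to 0.775 m from the base axis. Payload 5.5 kg.
Tool frame: the origin (TCP) lies between the finger pads; the fingertips stand 19 mm ahead of it and the grasp point (between the pads) is the TCP; z points along the fingers, x is the direction in which the jaws open and shut, and the axes are right-handed (so a half turn about z gives the same grasp; the last joint's range is limited). The gripper opens to 85 mm and grips with 20 to 120 N. Pads are 22 mm wide; open, the fingers measure 114 mm over their backs; the gripper's body (76 mm by 85 mm) begins 54 mm behind the grasp point. The pads swing forward as they close: fully open they stand 13 mm farther back than shut.
Start: joints at [-1.226, 0.091, 1.231, -0, 1.82, -0.057], TCP at [0.235, -0.552, 0.25] pointing down, gripper open.
Joint ranges: [-2.87, 2.87], [-0.86, 2.18], [0.17, 2.46], [-1.51, 4.65], [0.06, 2.69], [-2.65, 2.65]. Speed limits (rad/s): [2.57, 2.57, 3.01, 3.14, 3.14, 3.14].

### API

Orientations are given as a unit quaternion [w, x, y, z].
In Python, from cell import monitor, imaging, finish_job gives the robot as it stands.
- The arm moves only by the tool carry_out, never from a script. Its argument "rows" is a list of rows, each a list of 7 numbers: the turn, a rotation vector about the world's x, y, z in rad, then the shift along the world's x, y, z in mm, then the opening in per cent of the stroke, from 0 (shut) to 100 (fully open). In form: [[rx, ry, rz, dx, dy, dz, fingers], ...]. A call has 1 to 5 rows; each row shifts and turns the commanded pose from where the row before left it; what a row does not reach is not made up. A row lasts 1/8 s, in which the tool goes at most 62.5 mm and 10.7 degrees, less where a joint would pass 70% of its speed; a pose out of reach is approached as far as the arm can. A call with a gripper value outside its range is refused whole. The fingers move at their own pace and stop on an object; the grip force is fixed at half the most. Time passes only in rows, so rows that do not move let the fingers close. It gives the time, the measured TCP pose, the force and the opening at its end, in the units of the state.
- monitor.get_obs(): the state, without advancing time (a new reading comes with each control period).
- imaging.camera(name): name is "side" or "top" or "wrist"; returns a dict with "image" (384x512x3 uint8, red, green, blue), "fx", "fy", "cx", "cy" (pixels), "R" (3x3) and "t" (3): a world point X has camera coordinates R X + t. Camera axes: x right, y down, z forward; pixel columns grow to the right and rows downward; lengths in m; the calibration is good to about 2 mm. A picture is of the moment at which its call begins. There is no depth.
- finish_job(): hands the job in, once; it reports no verdict.
The state is a dict: "time_s": time; "joints": joint angles; "qd": joint speeds; "joint_torque": joint torques, N m; "position": TCP position; "ee_rot": TCP orientation; "ft_force": force on the tool from outside, world axes, zero at the start; "torque": the same for the moment, N m; "width": finger opening in m.
Only numpy, scipy, OpenCV 4.12 (cv2) and the standard library are available. Lean on these libraries where they do the work, as an engineer would, in place of code of your own. Each camera call takes 0.05 s, during which the arm holds its last target. There are 200 camera calls.

### The job

Close up the teal bench instrument: first fold its bare aluminium shield flap right down, then fold the grey cover flap fully down over it. Next turn the black quarter-turn fastener on the cover's teal panel clockwise until the white slot on its top lines up with the two yellow marks, and only then press the panel fully home on its foam gasket. Finish while still holding it pressed home with the fingers, slot lined up, ready for a colleague to lock it, and leave the small bottle, cardboard tray, battery and red spool where they stand.

Things in the scene. Friction and masses are not known exactly. Their poses are not given: they have to be found in the camera images.
- case: Fixed teal case, an open-topped box 180 mm (its x) by 250 mm (its y) by 85 mm tall, green circuit board inside. Origin: centre of its underside, on the table; z up, yaw varies. 'Case' coordinates in these notes are mm in this frame. Its front plate with two black knobs faces -x. For case y > -38 its rim is raised to 89 mm.
- shield (a joint): Hinge angle of the aluminium shield flap (orange stripe near its free edge), rad: 0 = folded flat, 1.57 = upright, grows as it opens, stop at 1.95. Plate 166 mm (along case x) by 100 mm, 3 mm thick, 0.09 kg. Closed, it reaches from its hinge to case y = -20, outer face up at z = 88. Stiff hinge (0.12 N m friction): it stays where it is left.
- shield_hinge (a point): Middle of the shield's hinge line, at the plate's mid-thickness: case (0, -120, 86.5). The line runs parallel to case x.
- shield_push (a point): Point on the shield's outer face (upper face when closed), mid-width, 85 mm from the hinge line, 15 mm short of the free edge: a good place to push.
- cover (a joint): Hinge angle of the grey cover flap, rad: 0 = folded flat, 1.57 = upright, grows as it opens, stop at 1.95. Plate 180 mm (along case x) by 160 mm, 6 mm thick; about 0.28 kg with all it carries. Closed, it reaches from its hinge to case y = -40, over the shield's free edge, outer face up at z = 95. Stiff hinge (0.32 N m friction): it stays where it is left.
- cover_hinge (a point): Middle of the cover's hinge line, at the plate's mid-thickness: case (0, 120, 92), on the side opposite the shield's hinge. The line runs parallel to case x.
- cover_push (a point): Point on the cover's bare grey outer face, mid-width, 142 mm from the hinge line, 18 mm short of the free edge, clear of the teal panel and fastener (the panel ends 125 mm from the hinge line): a good place to push.
- panel: Teal access panel on the cover's outer face, 140 mm (along case x) by 105 mm, 8 mm thick. Origin: its centre, 72.5 mm from the cover's hinge line. It only slides square to the cover and springs back when let go. Cover closed, not pressed: centre at case (0, 47.5, 106), top at z = 110. Two yellow marks, parallel to case x, lie on it either side of the fastener.
- gasket (a joint): How far the panel is pressed in on its black foam gasket, m: 0 = standing proud, 0.006 = fully home against its stop. About 2 N starts it, about 9 N takes it home.
- fastener_grip (a point): Point in the fastener's black wing, on its turning axis, 18 mm above the panel's top face, half-way up the wing. The wing is 12 mm thick, 44 mm long, 24 mm tall (6 to 30 mm above the panel), on a round foot 28 mm across at the panel's centre. A white line along its top is the slot.
- fastener (a joint): Fastener angle about the panel's normal, rad, growing clockwise seen from outside (from above once closed): 0 = wing square to the yellow marks (along case y), 1.571 = slot lined up with them (along case x). It does not stop by itself when lined up: stops are at 0 and 2.0. 0.04 N m friction; it stays where it is left.
- flux: Small amber bottle with white cap, 32 mm across, 75 mm tall, standing beyond the case (case +x). Origin at the centre of its underside. Leave alone.
- tray: Open cardboard tray 90 x 130 x 40 mm beyond the case (case +x). Origin at the centre of its underside. Leave alone.
- battery: Black and copper block battery 26 x 48 x 17 mm on the robot's side of the case. Origin at the centre of its underside. Leave alone.
- spool: Red spool 48 mm across, 31 mm tall, on the robot's side of the case. Origin at the centre of its underside. Leave alone.

How it is judged:
On the way, in this order (a step that is already met when the one before it is completed fails the run):
1. the shield flap is folded down (within 0.1 rad of flat) (value of joint shield below 0.1 rad), for 0.2 s.
2. then the cover flap is folded down over it (within 0.06 rad of flat) (value of joint cover below 0.06 rad and value of joint shield below 0.1 rad), for 0.2 s.
3. then the fastener's slot is lined up with the marks (within 0.15 rad), cover down (value of joint fastener between 1.421 and 1.721 rad and value of joint cover below 0.06 rad), for 0.2 s.
4. then the panel is pressed home (at least 4.5 of its 6 mm) by the fingers (value of joint gasket above 0.0045 m and contact force between the fingers and panel above 3 N), for 0.3 s.
At the end, for the whole second after the job is handed in: Shield within 0.1 rad and cover within 0.06 rad of flat, the fastener within 0.15 rad of lined up, and the panel held at least 4.5 mm in (of 6) by the fingers, which press on the panel or its fastener with more than 3 N, through the last second (all of step 3 and all of step 4 and value of joint shield below 0.1 rad); the arm keeps its last pose, push and grip.
It fails at once if the bottle is moved more than 20 mm or tipped (distance of flux from where it was at the start of the episode above 0.02 m or angle between flux's own z axis and vertical above 0.5 rad).
It fails at once if the cardboard tray is moved more than 20 mm (distance of tray from where it was at the start of the episode above 0.02 m).
It fails at once if the battery is moved more than 20 mm (distance of battery from where it was at the start of the episode above 0.02 m).
It fails at once if the spool is moved more than 20 mm or tipped (distance of spool from where it was at the start of the episode above 0.02 m or angle between spool's own z axis and vertical above 0.5 rad).
It also fails if it takes over 67 s, if anything falls off the work surface, if the arm or the gripper's body presses on something with over 40 N, if the wrist force passes 120 N, or if a joint passes its speed limit or range.

## Working session

There is one attempt and no reset: what is moved stays moved. The work goes in short steps, Python scripts to look and compute and a tool call to move; the robot and the scene stay as the last step left them, time stands still between calls to the robot, and variables do not carry over. Pictures are saved under pics/ and viewed, about 8 in all and at most 12, crops included, and the job is handed in when it is done.

Besides the shell and the picture viewer there is one more tool, called after "Call:" as name([rows], argument=value, ...), one row to a line, values as JSON. carry_out: Moves the arm, as the interface text tells. Its arguments: {"type":"object","properties":{"rows":{"type":"array","items":{"type":"array","items":{"type":"number"}}}},"required":["rows"]}

```bash
mkdir -p pics; ls; python3 - <<'E'
from cell import monitor, imaging
import cv2,pickle
print(monitor.get_obs())
d={}
for n in("side","top"):
    c=imaging.camera(n);d[n]=c
    print(n,c['fx'],c['cx'],c['cy'],c['R'].tolist() if hasattr(c['R'],'tolist') else c['R'],c['t'])
    cv2.imwrite(f"pics/{n}0.png",cv2.resize(c['image'][:,:,::-1],None,fx=1.5,fy=1.5))
pickle.dump(d,open('c0.pkl','wb'))
E
```

```text
pics
{'time_s': 0.0, 'joints': array([-1.22569009e+00,  9.18901274e-02,  1.23190174e+00,  2.41644505e-05,
        1.81979144e+00, -5.66907041e-02]), 'qd': array([-8.10710805e-04,  1.14192048e-03, -8.97068076e-05, -5.75596178e-04,
        7.68566486e-04, -2.39729627e-04]), 'joint_torque': array([ 2.18919115e-03, -4.58725262e+01, -4.18022132e+01,  1.33057270e-04,
        1.14104690e-02,  4.19683232e-06]), 'position': array([ 0.23457138, -0.55198123,  0.24912316]), 'ee_rot': array([-6.04740904e-04,  8.33989474e-01, -5.51779455e-01, -7.90633487e-04]), 'ft_force': array([-1.09078798,  0.73861998,  0.38928069]), 'torque': array([0.03262303, 0.01004037, 0.00745694]), 'width': 0.08572779386816877}
side 405.1083991253872 255.80423217563353 198.650635294752 [[-0.9974247929155836, -0.06981137974544925, 0.016436354076914225], [-0.06258820492579877, 0.7353523698782737, -0.6747885659364514], [0.03502140890185941, -0.6740795675381676, -0.7378280541874819]] [0.58264669 0.06821002 0.86262701]
top 371.68002518339125 252.7928898964838 196.98896817353554 [[-0.0011401109163073945, -0.9993993342562837, -0.03463626474081504], [-0.9864980841318569, 0.006796391091884728, -0.1636317178064892], [0.16376883144015797, 0.03398205050057252, -0.9859132771661522]] [0.03560915 0.58092646 0.82312974]
```

View pics/top0.png

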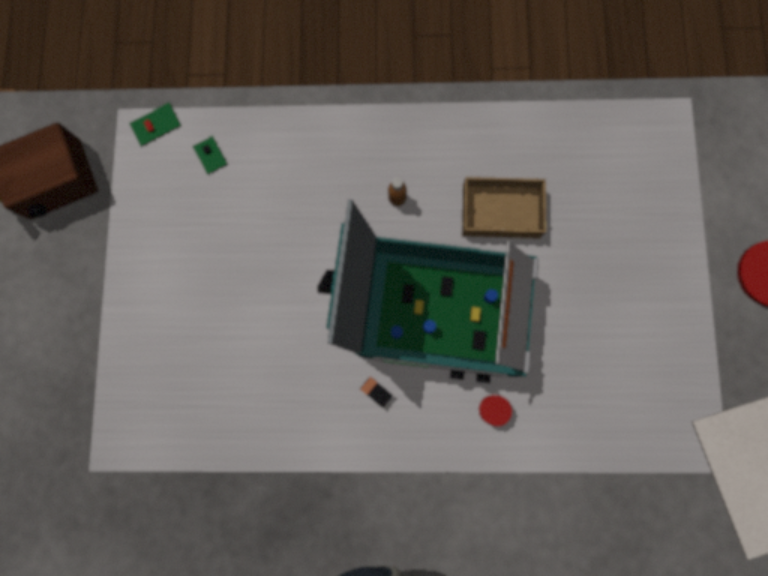

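View pics/side0.png

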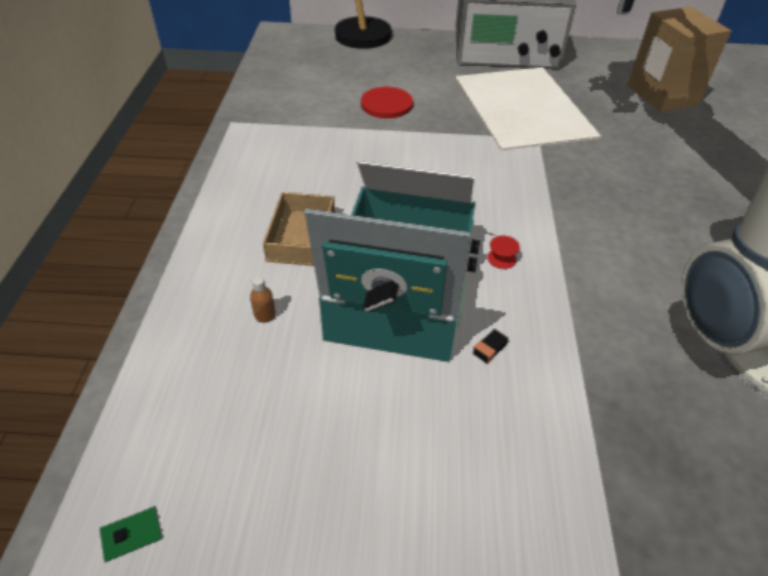

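The top view shows the case with its front towards the robot, the cover upright at left (hinge about (370,300)) and the shield upright at right (515,310). The side view shows the case's +y face with its foot corners at (323,340) and (452,358), and the cover's free corners at (307,212) and (477,235).

```bash
cat > h.py <<'E'
import numpy as np,pickle
from scipy.spatial.transform import Rotation as Ro
def ray(c,u,v):
    R=np.array(c['R']);t=np.array(c['t'])
    return -R.T@t, R.T@np.array([(u-c['cx'])/c['fx'],(v-c['cy'])/c['fy'],1])
def onz(c,u,v,z):
    o,d=ray(c,u,v);return o+d*(z-o[2])/d[2]
def proj(c,X):
    p=np.array(c['R'])@X+np.array(c['t']);return c['fx']*p[0]/p[2]+c['cx'],c['fy']*p[1]/p[2]+c['cy']
E
python3 - <<'E'
from h import *
d=pickle.load(open('c0.pkl','rb'));s,t=d['side'],d['top']
A=onz(s,323/1.5,341/1.5,0);B=onz(s,453/1.5,359/1.5,0)
print('A,B',A,B,np.linalg.norm(A-B))
x=(A-B)/np.linalg.norm(A-B);yaw=np.arctan2(x[1],x[0]);y=np.array([-x[1],x[0],0])
C=(A+B)/2-0.125*y
print('yaw',yaw,'C',C)
for n,p in dict(fr=(525,376),).items():
    w=onz(t,p[0]/1.5,p[1]/1.5,.085);print(n,w,[(w-C)@x,(w-C)@y],'exp -90,-125')
def fl(c,u,v,cx):
    o,r=ray(c,u/1.5,v/1.5);k=(cx-(o-C)@x)/(r@x);w=o+k*r;return w,(w-C)@y,w[2]
for nm,c,u,v,cx,hy,hz in [('cov',s,307,212,.09,.12,.092),('cov',s,480,235,-.09,.12,.092),('cov top',t,350,203,.09,.12,.092),('cov top',t,331,345,-.09,.12,.092),
  ('sh',s,358,164,.083,-.12,.0865),('sh',s,473,179,-.083,-.12,.0865),('sh top',t,511,245,.083,-.12,.0865)]:
    w,yy,z=fl(c,u,v,cx); dy=(hy-yy)*np.sign(hy);print(nm,w,yy,z,'ang',np.arctan2(z-hz,dy),np.hypot(z-hz,dy))
for n,p,h in[('flux',(397,184),.075),('spool',(495,410),.031),('bat',(377,392),.017)]:
    print(n,onz(t,p[0]/1.5,p[1]/1.5,h))
from cell import monitor
print(Ro.from_quat(np.roll(monitor.get_obs()['ee_rot'],-1)).as_matrix())
E
```

```text
A,B [0.66652625 0.04627319 0.        ] [0.48403508 0.06278078 0.        ] 0.1832362580059311
yaw -0.0902114161693503 C [ 0.56401953 -0.06996473  0.        ]
fr [ 0.4552854  -0.17922865  0.085     ] [np.float64(-0.09844849162919353), np.float64(-0.11861538330056234)] exp -90,-125
cov [0.66674129 0.06661185 0.24957451] 0.14527533539485118 0.2495745108426221 ang 1.7298439551489555 0.15958874974951665
cov [0.4978028  0.19702123 0.34525726] 0.25993490875218134 0.34525725953038444 ang 2.075587973168249 0.28934584529991414
cov top [0.66641434 0.06299743 0.24127868] 0.14164615738062838 0.24127868232616545 ang 1.7147976589894447 0.15083991887555215
cov top [0.48734848 0.08144896 0.26648024] 0.14389077091675984 0.2664802352433375 ang 1.7068754789543454 0.17610826620453537
sh [ 0.63737761 -0.18030224  0.1404716 ] -0.10328007641694852 0.14047159862492087 ang 1.2703812075668661 0.056502117683788114
sh [0.48815013 0.01261035 0.26549854] 0.07540429640376874 0.2654985398899383 ang 0.7416077136331596 0.2649968232560189
sh top [ 0.63941936 -0.15773075  0.12890028] -0.08061642941883783 0.12890028340517667 ang 0.8222678584012791 0.05786924627607209
flux [0.75336467 0.00427531 0.075     ]
spool [ 0.40493034 -0.14341091  0.031     ]
bat [0.43216533 0.03799999 0.017     ]
[[ 3.91105475e-01 -9.20345666e-01 -6.01747516e-04]
 [-9.20344131e-01 -3.91105924e-01  1.68425664e-03]
 [-1.78544531e-03 -1.04907197e-04 -9.99998401e-01]]
```

```bash
python3 - <<'E'
from h import *
import cv2
d=pickle.load(open('c0.pkl','rb'));s,t=d['side'],d['top']
a=cv2.resize(t['image'][125:275,205:375,::-1],None,fx=4,fy=4,interpolation=2)[:, :400*2]
b=cv2.resize(s['image'][100:245,195:335,::-1],None,fx=4,fy=4,interpolation=2)
a=cv2.convertScaleAbs(a,alpha=1.6);b=cv2.convertScaleAbs(b,alpha=1.3)
cv2.imwrite('pics/a.png',a);cv2.imwrite('pics/b.png',b)
E
```

```text
(no output)
```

View pics/a.png

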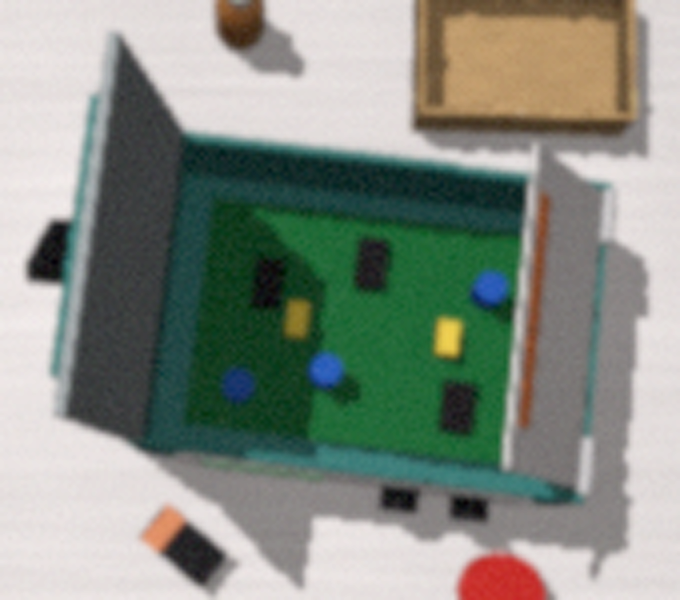

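View pics/b.png

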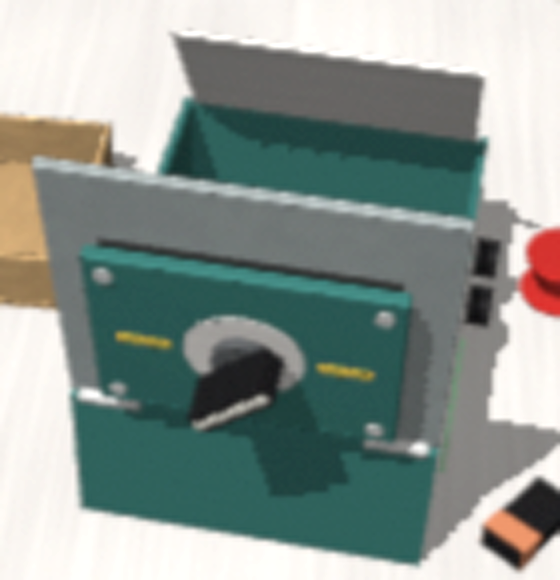

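Views: case -y rim corners in the top crop at (608,185) and (582,498); foot corners in the side crop at (82,507) and (418,563). Shield free edge runs (540,150)–(508,468), slot runs (195,425)–(268,398), yellow marks about (143,340) and (347,373).

```bash
cat >> h.py <<'E'
def load():
    return pickle.load(open('case.pkl','rb'))
def W(p):  # case mm -> world m
    C,yaw=load();c,s=np.cos(yaw),np.sin(yaw);p=np.array(p)/1000
    return np.array([C[0]+c*p[0]-s*p[1],C[1]+s*p[0]+c*p[1],p[2]])
def flap(hinge,ang,r,off,cx=0):
    # point at r from hinge along plate, off outward from midplane
    sg=1 if hinge=='cover' else -1
    hy,hz=(120,92) if sg>0 else (-120,86.5)
    return [cx, hy+sg*(-r*np.cos(ang)+off*np.sin(ang)), hz+r*np.sin(ang)+off*np.cos(ang)]
E
python3 - <<'E'
from h import *
from scipy.optimize import minimize_scalar as ms
d=pickle.load(open('c0.pkl','rb'));s,t=d['side'],d['top']
T=lambda p:(205+p[0]/4,125+p[1]/4); S=lambda p:(195+p[0]/4,100+p[1]/4)
P=[(onz(s,*S((82,507)),0),(90,125)),(onz(s,*S((418,563)),0),(-90,125)),
(onz(t,*T((608,185)),.085),(90,-125)),(onz(t,*T((580,500)),.085),(-90,-125)),(onz(s,*S((486,143)),.085),(-90,-125))]
w=np.array([p[0][:2] for p in P]);m=np.array([p[1] for p in P])/1000
H=(m-m.mean(0)).T@(w-w.mean(0));yaw=np.arctan2(H[0,1]-H[1,0],H[0,0]+H[1,1])
R=np.array([[np.cos(yaw),-np.sin(yaw)],[np.sin(yaw),np.cos(yaw)]])
C=w.mean(0)-R@m.mean(0);print('C',C,'yaw',yaw);print('res mm',np.round((w-(m@R.T+C))*1000,1))
pickle.dump((C,yaw),open('case.pkl','wb'))
def ang(h,c,pts,r,half):
    f=lambda a:sum(np.sum((np.array(proj(c,W(flap(h,a,r,0,cx))))-p)**2) for p,cx in zip(pts,(half,-half)))
    o=ms(f,bounds=(1,1.95),method='bounded');return o.x,(o.fun/2)**.5
print('shield top',ang('shield',t,[T((540,150)),T((508,468))],100,83),'side',ang('shield',s,[S((173,35)),S((483,77))],100,83))
print('cover top',ang('cover',t,[T((115,38)),T((63,415))],160,90),'side',ang('cover',s,[S((36,160)),S((474,222))],160,90))
a=ang('cover',t,[T((115,38)),T((63,415))],160,90)[0]
a2=ang('cover',s,[S((36,160)),S((474,222))],160,90)[0];a=(a+a2)/2
def cov(c,p,off):
    O=W(flap('cover',a,0,off));U=W(flap('cover',a,100,off))-O;U/=np.linalg.norm(U);X=W(flap('cover',a,0,off,100))-O;X/=np.linalg.norm(X)
    o,r=ray(c,*p);n=np.cross(X,U);q=o+r*((O-o)@n)/(r@n);return np.round([(q-O)@X*1000,(q-O)@U*1000],1)
for p,o in[((195,425),48),((268,398),48),((143,340),18),((347,373),18)]:print(p,cov(s,S(p),o))
E
```

```text
C [ 0.56161467 -0.0662656 ] yaw -0.1358555189938509
res mm [[-1.3 -0.7]
 [-0.2 -2.9]
 [-1.8 -0.2]
 [ 1.2 -1.4]
 [ 2.1  5.3]]
shield top (np.float64(1.055789763740921), np.float64(1.58950676177175)) side (np.float64(1.000005662817937), np.float64(0.9367171105347555))
cover top (np.float64(1.6937344590939731), np.float64(1.9681712832585627)) side (np.float64(1.7122608260814471), np.float64(0.9236895570256212))
(195, 425) [15.1 54.8]
(268, 398) [-17.4  84.6]
(143, 340) [45.  69.7]
(347, 373) [-46.6  69.8]
```

Call:
carry_out([
  [0,0,-0.18,36,44,0,0],
  [0,0,-0.18,36,44,0,0],
  [0,0,-0.177,36,44,0,0],
  [0,0,0,36,44,0,0],
  [0,0,0,36,44,0,0],
])

```text
time_s: 0.72
position: [0.4153, -0.3307, 0.2498]
ee_rot: [-0.0, -0.658, 0.753, 0.0]
ft_force: [1.2, 0.0, -0.4]
width: 0.0002
```

Call:
carry_out([
  [0,0,0,36,44,-6,0],
  [0,0,0,36,44,-10,0],
  [0,0,0,36,44,-20,0],
  [0,0,0,25,30,-29,0],
  [0,0,0,0,0,0,0],
])

```text
time_s: 1.35
position: [0.5474, -0.1675, 0.1812]
ee_rot: [-0.001, -0.659, 0.752, 0.003]
ft_force: [-0.1, 0.3, -0.5]
width: -0.0002
```

```bash
python3 - <<'E'
from h import *
from cell import monitor,imaging
import cv2
o=monitor.get_obs();p=o['position'];print(p,o['ft_force'],o['width'],o['joints'])
C,yaw=load();d=p[:2]-C;print('case',d@[np.cos(yaw),np.sin(yaw)],d@[-np.sin(yaw),np.cos(yaw)])
M=Ro.from_quat(np.roll(o['ee_rot'],-1)).as_matrix();print(np.arctan2(M[1,0],M[0,0])-yaw,M[:,2])
a=imaging.camera('side');a=a['image'][60:250,150:400,::-1];cv2.imwrite('pics/s1.png',cv2.resize(a,None,fx=3,fy=3))
E
```

```text
[ 0.54736141 -0.16753534  0.18117506] [-0.13904997  0.29193996 -0.54179237] -0.00016159925932371914 [-3.56768384e-01  1.98770255e-02  1.42653009e+00  5.61701762e-04
  1.70204646e+00  1.34471316e+00]
case -0.0004061586825886454 -0.10226705318388533
-1.565561246367003 [-0.00623437  0.00291795 -0.99997631]
```

View pics/s1.png

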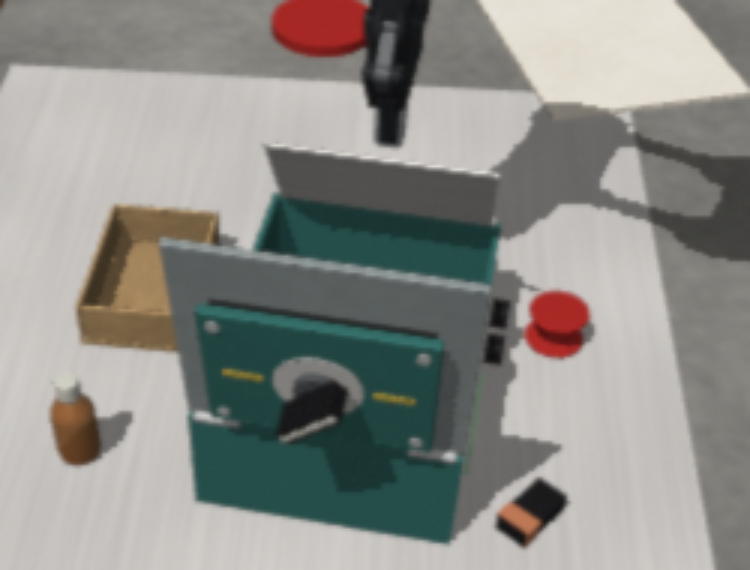

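Tip (390,140 in the crop) is centred behind the shield's free edge, nothing touched. Push along the arc.

Call:
carry_out([
  [0,0,0,2,13,-4,0],
  [0,0,0,2,12,-14,0],
  [0,0,0,2,11,-18,0],
  [0,0,0,1,9,-20,0],
  [0,0,0,1,6,-19,0],
])

```text
time_s: 2.02
position: [0.5551, -0.1189, 0.1083]
ee_rot: [-0.001, -0.658, 0.753, 0.0]
ft_force: [-0.2, -1.2, 1.0]
width: -0.0003
```

Call:
carry_out([
  [0,0,0,0,0,-1,0],
  [0,0,0,0,0,0,0],
  [0,0,0,0,0,0,0],
])

```text
time_s: 2.4
position: [0.5553, -0.1193, 0.1086]
ee_rot: [-0.0, -0.658, 0.753, 0.0]
ft_force: [-0.4, 0.2, -0.2]
width: -0.0002
```

Call:
carry_out([
  [0,0,0,0,0,-3,0],
  [0,0,0,0,0,-2,0],
  [0,0,0,0,0,0,0],
  [0,0,0,0,0,0,0],
])

```text
time_s: 2.9
position: [0.5557, -0.1195, 0.1069]
ee_rot: [0.0, -0.658, 0.753, -0.001]
ft_force: [-5.3, 1.6, 12.7]
width: -0.0
```

Call:
carry_out([
  [0,0,0,0,0,55,0],
  [0,0,0,2,15,58,0],
  [0,0,0,3,20,58,0],
  [0,0,0,5,38,48,0],
  [0,0,0,8,60,0,0],
])

```text
time_s: 3.52
position: [0.5746, 0.0135, 0.3291]
ee_rot: [0.003, -0.657, 0.754, -0.003]
ft_force: [0.5, -0.5, -0.2]
width: 0.0001
```

Call:
carry_out([
  [0,0,0,8,60,0,0],
  [0,0,0,8,58,0,0],
  [0,0,0,0,0,-25,0],
  [0,0,0,0,0,-45,0],
  [0,0,0,0,0,0,0],
])

```text
time_s: 4.15
position: [0.5879, 0.1315, 0.2479]
ee_rot: [-0.004, -0.658, 0.753, 0.003]
ft_force: [-0.3, 0.1, -0.2]
width: -0.0001
```

```bash
cat > st.py <<'E'
from h import *
from cell import monitor,imaging
import cv2,sys
o=monitor.get_obs();p=o['position'];print(p,o['ft_force'],o['width'],o['joints'])
C,yaw=load();d=p[:2]-C;print('case',d@[np.cos(yaw),np.sin(yaw)],d@[-np.sin(yaw),np.cos(yaw)])
M=Ro.from_quat(np.roll(o['ee_rot'],-1)).as_matrix();print('jaw-case yaw',np.arctan2(M[1,0],M[0,0])-yaw,M[:,2])
if len(sys.argv)>1:
    c=imaging.camera(sys.argv[1]);pickle.dump(c,open(sys.argv[2]+'.pkl','wb'));a=c['image'][:,:,::-1]
    if len(sys.argv)>3:
        r=list(map(int,sys.argv[3].split(',')));a=a[r[0]:r[1],r[2]:r[3]]
    k=min(800/a.shape[1],600/a.shape[0]);cv2.imwrite('pics/'+sys.argv[2]+'.png',cv2.resize(a,None,fx=k,fy=k))
E
python3 st.py side s2 30,240,140,420
```

```text
[0.58790041 0.13151893 0.24786898] [-0.29751328  0.12631102 -0.17720825] -0.00011364394817761509 [ 1.63621763e-01  1.05586057e-01  1.21955980e+00 -7.45842908e-06
  1.82606727e+00  1.86886351e+00]
case -0.0007440021879930999 0.19952220188243183
jaw-case yaw -1.5693750565091142 [-0.00949066 -0.0015742  -0.99995372]
```

View pics/s2.png

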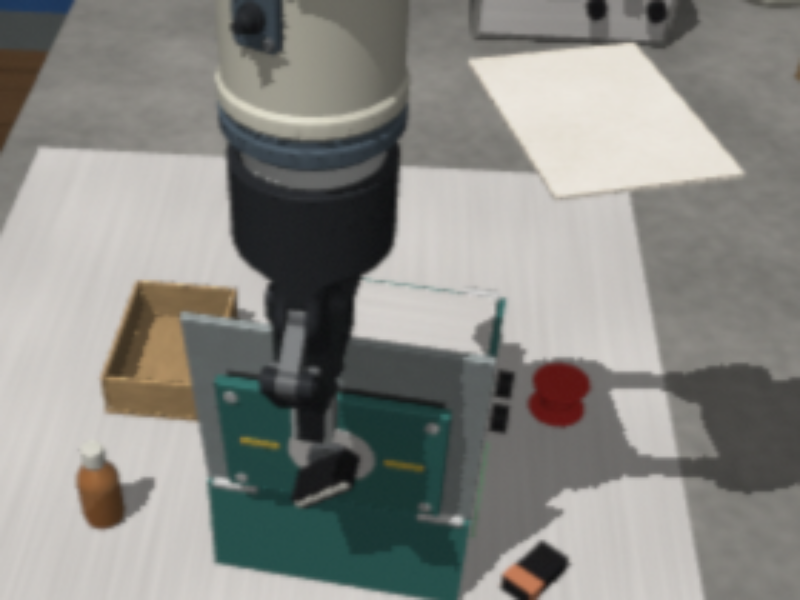

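Shield lies flat; closed fingers hang outside the cover (tip about (315,435)). Now sweep the cover over.

Call:
carry_out([
  [0,0,0,-3.4,-25,0,0],
  [0,0,0,-4,-30,0,0],
  [0,0,0,-4,-30,0,0],
  [0,0,0,-3.6,-27,-2,0],
  [0,0,0,-3.5,-26,-8,0],
])

```text
time_s: 4.82
position: [0.572, -0.0071, 0.2475]
ee_rot: [0.003, -0.658, 0.753, -0.002]
ft_force: [0.3, 2.0, -0.4]
width: -0.0002
```

Call:
carry_out([
  [0,0,0,-3.2,-23,-22,0],
  [0,0,0,-3.4,-25,-34,0],
  [0,0,0,-2,-14,-33,0],
  [0,0,0,-0.5,-4,-18,0],
  [0,0,0,0,0,-14,0],
])

```text
time_s: 5.45
position: [0.563, -0.0815, 0.1274]
ee_rot: [-0.003, -0.655, 0.755, -0.008]
ft_force: [-6.4, -30.6, 7.1]
width: 0.0001
```

```bash
python3 st.py
```

```text
[ 0.56296861 -0.08147165  0.12740021] [ -6.36755158 -30.60244362   7.14709707] 9.823197522556814e-05 [-0.19497794  0.01167265  1.53022546 -0.01509745  1.59139034  1.51723374]
case 0.0034009388600102913 -0.014882564971416351
jaw-case yaw -1.576787818301811 [ 0.00521921 -0.01641592 -0.99985163]
```

Finger back is wedged against the panel's edge (panel ends at case y −5); lift, shift to the centre of the grey strip and press again.

Call:
carry_out([
  [0,0,0,0,0,20,0],
  [0,0,0,0,0,10,0],
  [0,0,0,-2,-17,0,0],
  [0,0,0,0,0,0,0],
  [0,0,0,0,0,0,0],
])

```text
time_s: 6.08
position: [0.5596, -0.0893, 0.1515]
ee_rot: [-0.0, -0.658, 0.753, 0.001]
ft_force: [-0.3, -0.7, 0.4]
width: 0.0002
```

```bash
python3 st.py side s3 60,220,150,370
```

```text
[ 0.55964503 -0.08930608  0.1514924 ] [-0.2734484  -0.74116269  0.35248911] 0.00015651951291348546 [-2.18452579e-01  5.71717900e-03  1.49330990e+00  3.18597997e-04
  1.64393980e+00  1.48726918e+00]
case 0.0011690683036341106 -0.023094937873765486
jaw-case yaw -1.569843462298061 [-1.27270773e-03  6.08016513e-04 -9.99999005e-01]
```

View pics/s3.png

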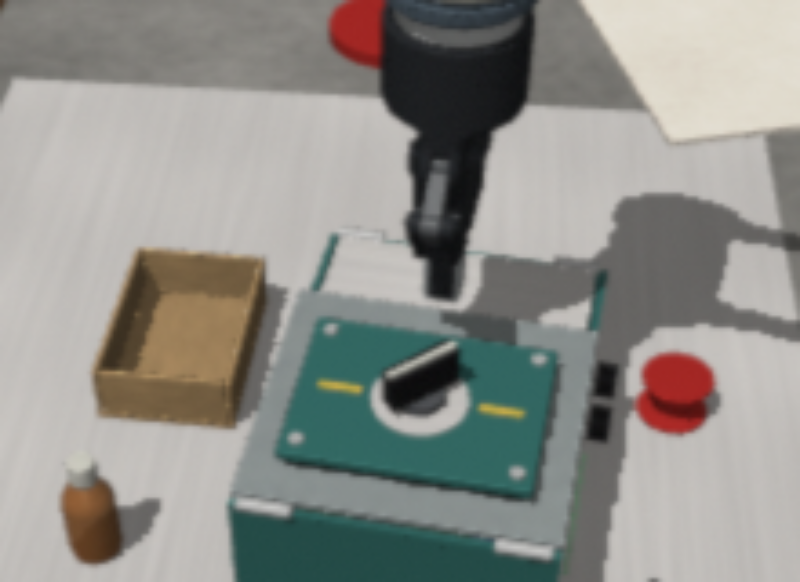

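Call:
carry_out([
  [0,0,0,0,-1,-16,0],
  [0,0,0,0,0,-12,0],
  [0,0,0,0,0,-8,0],
  [0,0,0,0,0,-4,0],
  [0,0,0,0,0,0,0],
])

```text
time_s: 6.75
position: [0.5596, -0.0902, 0.1139]
ee_rot: [-0.0, -0.658, 0.753, 0.0]
ft_force: [-6.3, 0.5, 9.8]
width: 0.0002
```

Call:
carry_out([
  [0,0,0,0,0,-2,0],
  [0,0,0,0,0,0,0],
  [0,0,0,0,0,0,0],
])

```text
time_s: 7.12
position: [0.5596, -0.0902, 0.1138]
ee_rot: [0.0, -0.658, 0.753, -0.0]
ft_force: [-9.5, 1.9, 17.1]
width: -0.0003
```

```bash
python3 st.py
```

```text
[ 0.55961605 -0.09022795  0.11378169] [-9.50440629  1.91403891 17.13816187] -0.00032196041663925965 [-2.19797352e-01  1.75999802e-02  1.54847267e+00 -1.33958494e-04
  1.57453687e+00  1.48552913e+00]
case 0.0012652042283131848 -0.024012246441143578
jaw-case yaw -1.5694716379565086 [ 9.30265657e-04 -3.45087333e-04 -9.99999508e-01]
```

Tip at 94.8 mm with force on a hard stop: cover is flat. Go above the fastener, open, rotate to the wing and look.

Call:
carry_out([
  [0,0,0.0,0,0,50,0],
  [0,0,0.15,0,0,50,40],
  [0,0,0.15,3,24,20,50],
  [0,0,0.15,3,24,10,50],
  [0,0,0.15,3,22,0,50],
])

```text
time_s: 7.75
position: [0.5694, -0.0196, 0.2414]
ee_rot: [-0.001, 0.852, -0.523, 0.001]
ft_force: [0.4, 0.2, 0.1]
width: 0.0426
```

Call:
carry_out([
  [0,0,0.15,0,0,0,50],
  [0,0,0,0,0,0,50],
  [0,0,0,0,0,0,50],
])

```text
time_s: 8.12
position: [0.5689, -0.0206, 0.24]
ee_rot: [0.0, 0.887, -0.461, -0.0]
ft_force: [-0.5, -0.2, 0.3]
width: 0.0426
```

```bash
python3 st.py wrist w1
```

```text
[ 0.56890276 -0.02055422  0.2400122 ] [-0.46823228 -0.22461552  0.30877175] 0.042590814392079596 [-9.58473303e-02  6.50321635e-03  1.33616108e+00 -4.95214726e-05
  1.79926645e+00  8.62752880e-01]
case 0.001029873828431898 0.04627727696969061
jaw-case yaw -0.8227559255384482 [-3.41152498e-04 -1.56579630e-05 -9.99999942e-01]
```

View pics/w1.png

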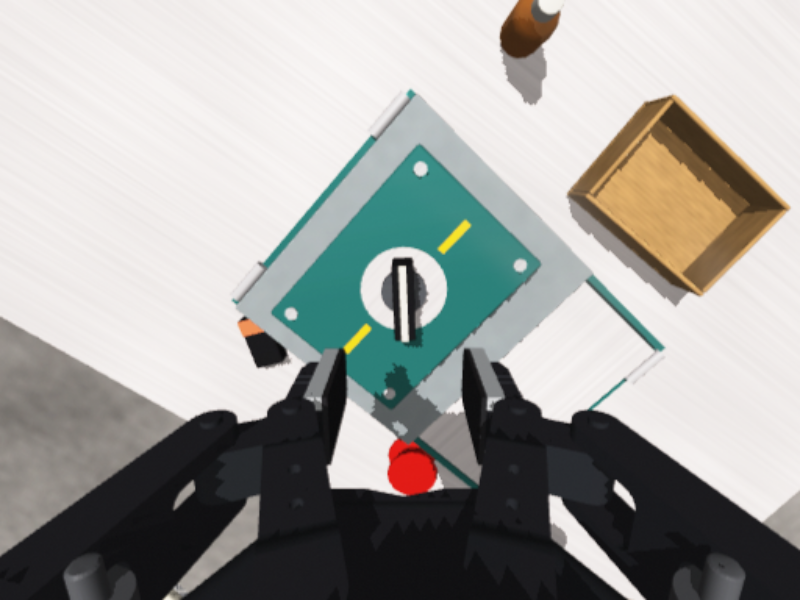

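The wrist view shows the slot (402,266)–(405,340), nearly square to the jaws, and yellow marks at (455,236) and (357,339). Measure.

```bash
cat > m.py <<'E'
from h import *
import cv2,sys
c=pickle.load(open(sys.argv[1]+'.pkl','rb'));im=c['image'];h=cv2.cvtColor(im,cv2.COLOR_RGB2HSV)
C,yaw=load()
def cs(w):d=w[:2]-C;return np.round([1000*(d@[np.cos(yaw),np.sin(yaw)]),1000*(d@[-np.sin(yaw),np.cos(yaw)])],1)
zp=float(sys.argv[2])
m=cv2.inRange(h,(22,120,120),(35,255,255));n,l,s,ce=cv2.connectedComponentsWithStats(m)
P=[onz(c,*ce[i],zp) for i in range(1,n) if s[i,4]>40];print('yellow',[cs(p) for p in P])
cen=np.mean([proj(c,p) for p in P],0);v=P[1]-P[0];am=np.arctan2(v[1],v[0])
sc=proj(c,np.r_[np.mean(P,0)[:2],zp+.03])
mm=cv2.inRange(h,(0,0,150),(180,60,255));n,l,s,ce=cv2.connectedComponentsWithStats(mm)
d=[(np.hypot(*(ce[i]-sc)),i) for i in range(1,n) if 40<s[i,4]<600];print(sorted([(round(float(a),1),s[i,4].item()) for a,i in d])[:3]);i=min(d)[1]
ys,xs=np.where(l==i);r=cv2.minAreaRect(np.c_[xs,ys].astype(np.float32));b=cv2.boxPoints(r)
e=[b[0]-b[1],b[1]-b[2]];k=0 if np.hypot(*e[0])<np.hypot(*e[1]) else 1
q=[(b[k]+b[k+1])/2,(b[(k+2)%4]+b[(k+3)%4])/2];Q=[onz(c,*x,zp+.03) for x in q];u=Q[1]-Q[0]
a=np.arctan2(u[1],u[0]);print('slot ends',[cs(x) for x in Q],'len',np.hypot(*u[:2]),'mid world',np.mean(Q,0))
print('marks-dir vs caseyaw',(am-yaw+1.57)%np.pi-1.57,'fastener',np.pi/2-((a-am)%np.pi))
E
python3 m.py w1 .110
```

```text
yellow [array([45.4, 45.5]), array([-44.6,  45.2])]
[(0.6, 228), (72.5, 54), (78.4, 62)]
slot ends [array([15.6, 60.8]), array([-15.5,  29.5])] len 0.044145460899723876 mid world [ 0.56778349 -0.02149782  0.14      ]
marks-dir vs caseyaw 0.0032722457136371563 fastener 0.7857491748566092
```

Fastener at 0.786 rad, so 0.785 clockwise is needed; centre is 1 mm off the tool. Descend and grip.

Call:
carry_out([
  [0,0,0.037,-1,-1,-40,50],
  [0,0,0,0,0,-40,50],
  [0,0,0,0,0,-24,50],
  [0,0,0,0,0,0,50],
  [0,0,0,0,0,0,50],
])

```text
time_s: 8.8
position: [0.5685, -0.0216, 0.1378]
ee_rot: [-0.0, 0.896, -0.444, 0.001]
ft_force: [0.6, -0.1, 0.2]
width: 0.0427
```

Call:
carry_out([
  [0,0,0,0,0,0,10],
  [0,0,0,0,0,0,10],
  [0,0,0,0,0,0,10],
  [0,0,0,0,0,0,10],
])

```text
time_s: 9.3
position: [0.5681, -0.0208, 0.1369]
ee_rot: [-0.001, 0.896, -0.443, 0.0]
ft_force: [-1.2, 3.4, 2.3]
width: 0.0106
```

Call:
carry_out([
  [0,0,0,0,0,0,0],
  [0,0,-0.13,0,0,0,0],
  [0,0,-0.13,0,0,0,0],
  [0,0,-0.13,0,0,0,0],
  [0,0,-0.13,0,0,0,0],
])

```text
time_s: 9.93
position: [0.5681, -0.0209, 0.1365]
ee_rot: [-0.0, 0.751, -0.66, -0.0]
ft_force: [-1.0, 3.9, 3.3]
width: 0.0107
```

Call:
carry_out([
  [0,0,-0.13,0,0,0,0],
  [0,0,-0.135,0,0,0,0],
  [0,0,0,0,0,0,0],
  [0,0,0,0,0,0,0],
  [0,0,0,0,0,0,0],
])

```text
time_s: 10.55
position: [0.568, -0.0209, 0.1364]
ee_rot: [0.0, -0.66, 0.751, 0.0]
ft_force: [-0.5, 5.5, 2.1]
width: 0.0106
```

```bash
python3 st.py
```

```text
[ 0.56803957 -0.02089882  0.13643112] [-0.50053984  5.45921963  2.12985104] 0.010559553347320727 [-9.70874123e-02  1.34572192e-02  1.51226330e+00  8.16760212e-04
  1.61563198e+00  1.60271621e+00]
case 0.00022131558332649052 0.04581893787553448
jaw-case yaw -1.5639113122523862 [ 3.18110427e-04  7.88818063e-04 -9.99999638e-01]
```

Call:
carry_out([
  [0,0,0,0,0,0,40],
  [0,0,0,0,0,0,70],
  [0,0,0,0,0,30,70],
  [0,0,0,0,0,50,70],
  [0,0,0,0,0,25,70],
])

```text
time_s: 11.18
position: [0.5685, -0.022, 0.2444]
ee_rot: [0.001, -0.659, 0.752, -0.002]
ft_force: [1.3, 0.3, 0.7]
width: 0.06
```

Call:
carry_out([
  [0,0,0,0,0,0,70],
  [0,0,0,0,0,0,70],
])

```text
time_s: 11.42
position: [0.5676, -0.0216, 0.2394]
ee_rot: [-0.001, -0.659, 0.752, 0.001]
ft_force: [-0.1, 0.0, -0.8]
width: 0.0595
```

```bash
python3 st.py wrist w2; python3 m.py w2 .110
```

```text
[ 0.56761052 -0.02159836  0.2393852 ] [-0.0877408  0.0260078 -0.7964298] 0.05953906004803446 [-9.77452410e-02  4.73168494e-03  1.33904850e+00 -3.26670058e-04
  1.80009304e+00  1.60563377e+00]
case -0.00010904067933696696 0.04506774045854387
jaw-case yaw -1.5675969243492172 [-2.30073994e-03 -9.40403766e-05 -9.99997349e-01]
yellow [array([45.4, 45.7]), array([-46.1,  45.5])]
[(1.2, 241), (61.1, 49), (86.6, 69)]
slot ends [array([21.7, 45.5]), array([-22. ,  45.5])] len 0.043741055243024185 mid world [ 0.56760495 -0.02114939  0.14      ]
marks-dir vs caseyaw 0.0011748610045689833 fastener -1.5707216369357027
```

View pics/w2.png

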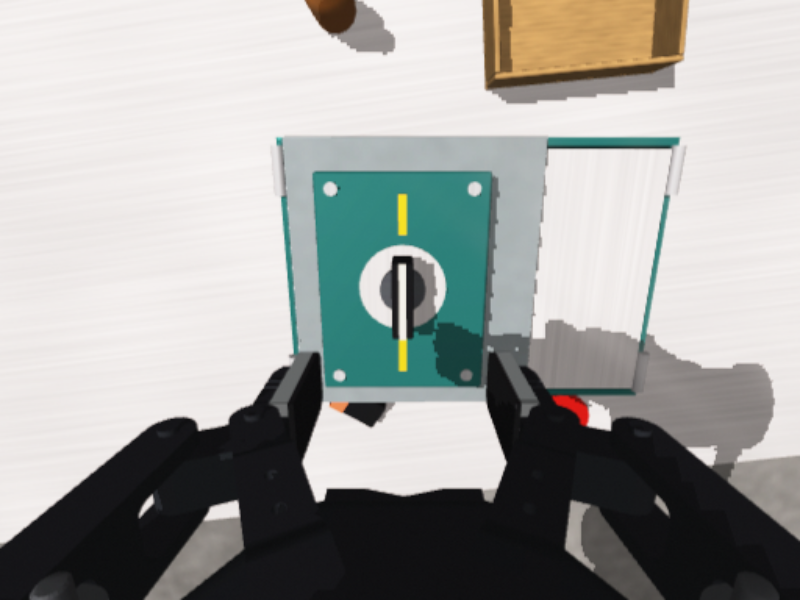

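Slot (402,262)–(403,338) runs in line with both marks (error under 0.01 rad). Now straddle the wing and press the panel with both fingertips.

Call:
carry_out([
  [0,0,0,0,0,-40,70],
  [0,0,0,0,0,-45,70],
  [0,0,0,0,0,-20,70],
  [0,0,0,0,0,-5,70],
  [0,0,0,0,0,0,70],
])

```text
time_s: 12.1
position: [0.5684, -0.0214, 0.1323]
ee_rot: [0.0, -0.659, 0.752, -0.0]
ft_force: [-0.2, 0.0, 1.1]
width: 0.0601
```

Call:
carry_out([
  [0,0,0,0,0,-4,70],
  [0,0,0,0,0,-4,70],
  [0,0,0,0,0,0,70],
  [0,0,0,0,0,0,70],
])

```text
time_s: 12.6
position: [0.5682, -0.0214, 0.1237]
ee_rot: [0.0, -0.659, 0.752, -0.0]
ft_force: [0.2, 1.0, 0.8]
width: 0.0599
```

Call:
carry_out([
  [0,0,0,0,0,-3,70],
  [0,0,0,0,0,-2,70],
  [0,0,0,0,0,0,70],
  [0,0,0,0,0,0,70],
])

```text
time_s: 13.1
position: [0.5682, -0.0214, 0.1193]
ee_rot: [0.0, -0.659, 0.752, -0.0]
ft_force: [-1.0, 0.4, 6.4]
width: 0.0601
```

Call:
carry_out([
  [0,0,0,0,0,-3,70],
  [0,0,0,0,0,0,70],
  [0,0,0,0,0,0,70],
])

```text
time_s: 13.48
position: [0.5683, -0.0214, 0.1178]
ee_rot: [0.001, -0.659, 0.752, -0.001]
ft_force: [-5.2, 1.1, 12.2]
width: 0.0598
```

Call:
carry_out([
  [0,0,0,0,0,-3,70],
  [0,0,0,0,0,0,70],
  [0,0,0,0,0,0,70],
])

```text
time_s: 13.85
position: [0.5684, -0.0214, 0.1176]
ee_rot: [0.001, -0.659, 0.752, -0.001]
ft_force: [-9.5, 1.0, 23.0]
width: 0.0597
```

Call:
carry_out([
  [0,0,0,0,0,0,70],
  [0,0,0,0,0,0,70],
  [0,0,0,0,0,0,70],
  [0,0,0,0,0,0,70],
  [0,0,0,0,0,0,70],
])

```text
time_s: 14.48
position: [0.5684, -0.0214, 0.1176]
ee_rot: [0.001, -0.659, 0.752, -0.001]
ft_force: [-10.4, 1.2, 22.6]
width: 0.0597
```

```bash
python3 st.py side s4 80,230,170,370
```

```text
[ 0.56836108 -0.02137564  0.11758477] [-10.41464659   1.18161775  22.61819445] 0.059700611008907944 [-9.73719061e-02  1.85232868e-02  1.54074232e+00 -6.02918536e-05
  1.57839371e+00  1.60599942e+00]
case 0.000604436649654971 0.04539005995198307
jaw-case yaw -1.5675162274196741 [ 3.90882937e-03 -4.42394698e-04 -9.99992263e-01]
```

View pics/s4.png

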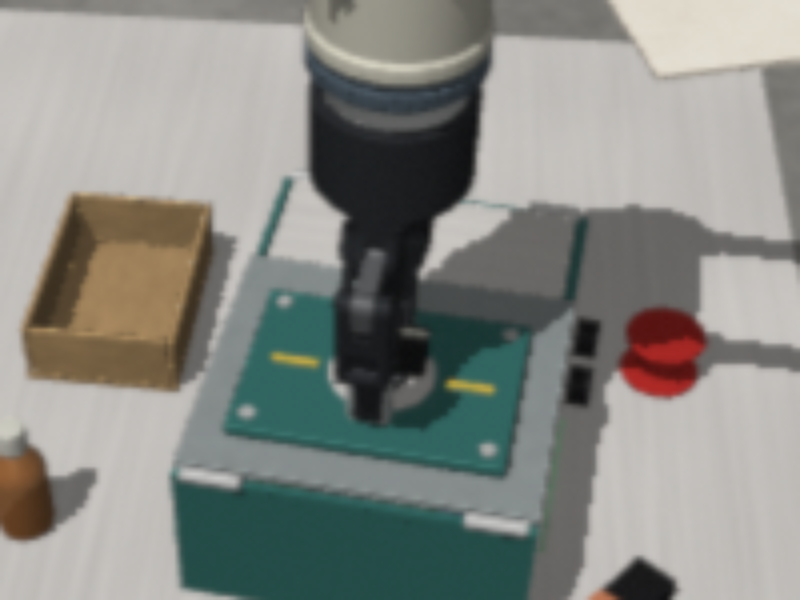

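The panel sits flat on the cover with the fingers straddling the wing (front tip about (370,412)), and the bottle, tray, battery and spool are still standing. Handing in.

```bash
python3 -c "
from cell import finish_job
print(finish_job())"
```

```text
the job is handed in; nothing more can be done
None
```

I closed the instrument in the order asked and handed it in at about 14.5 s, with the fingers still holding the panel home; no verdict was reported.

- **Shield and cover:** Each flap was pressed down until the force rose with no further travel. The fingertips stopped at 88 mm on the shield and 95 mm on the cover, both as specified.
- **Fastener:** I measured it at 0.786 rad, gripped the wing and turned it 0.785 rad clockwise. The wrist camera then showed the slot in line with the yellow marks to within about 0.01 rad.
- **Panel:** Two open fingertips pressed it beside the wing. They travelled about 6 mm to a hard stop and hold it there with about 23 N.
- **Other objects:** The last picture shows the bottle, tray, battery and spool still standing; I checked them by eye only.

**One slip:** on the first push the finger wedged against the panel's edge with about 30 N sideways. I lifted off, moved to the bare grey strip and pressed again. Later pictures showed no harm.

**Not checked at the end:** with the fingers over it, the slot could not be measured again after pressing. Contact with the panel itself rests on the measured force and travel.

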